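# Read a sample bottle with the trigger scanner and file it in the bin

## Robot

A 7-joint arm with a two-finger parallel gripper is mounted at the origin on a cart in front of the work surface, level with it; the furniture and walls round the work are solid. World frame = base frame: x ahead of the robot, y to its left, z up, the work surface at z = 0. Lengths are in m, angles in rad, forces in N, time in s.
With the tool pointing down it reaches from about 0.35 to 0.9 m from the base axis. Payload 8.1 kg.
Tool frame: the origin (TCP) lies midway between the tips of the shut fingers; the grasp point (between the pads) lies arm.grasp_offset behind it (arm.grasp_offset is the distance from the TCP to the grasp point, in m); z points along the fingers, y is the line along which they close (so a half turn about z gives the same grasp; the last joint's range is limited). The gripper opens to 92 mm and grips with 3 to 60 N. Pads are 19 mm wide; open, the fingers measure 130 mm over their backs; the gripper's body (75 mm by 190 mm) begins 47 mm behind the grasp point.
Start: joints at [-1.336, 0.434, 0.025, 1.573, -0.012, 1.134, -0.075], TCP at [0.207, 0.59, 0.227] pointing down, gripper open.
Joint ranges: [-2.62, 2.62], [-0.44, 2.09], [-1.27, 1.32], [0.08, 2.57], [-1.32, 4.46], [0.12, 2], [-2.74, 2.74]. Speed limits (rad/s): [2.22, 2.22, 3.01, 3.01, 3.14, 3.14, 3.14].

## Interface

Orientations are given as a rotation vector (axis times angle).
In Python, from cell import observe, imaging, arm gives the robot as it stands.
- The arm moves only by the tool apply_moves, never from a script. Its argument "commands" is a list of rows, each a list of 5 numbers: the opening in per cent of the stroke, from 0 (shut) to 100 (fully open), then the shift along the world's x, y, z in units of 0.06 m (1.0 is 0.06 m), then the turn about the world's z in units of 0.5 rad (1.0 is 0.5 rad). A call has 1 to 12 rows; each row shifts and turns the commanded pose from where the row before left it; what a row does not reach is not made up. A row lasts 1/8 s, in which the tool goes at most 62.5 mm and 10.7 degrees, less where a joint would pass 70% of its speed; a pose out of reach is approached as far as the arm can. A call with a number of a shift or a turn outside -1 to 1 is refused whole. A call with a gripper value outside its range is refused whole. The fingers move at their own pace and stop on an object; "newtons" is the grip in N (left out, the last holds). Time passes only in rows, so rows that do not move let the fingers close. It gives the time, the measured TCP pose, the force, the opening and the grip force at its end, in the units of the state.
- observe(): the state, without advancing time (a new reading comes with each control period).
- imaging.get_image(name): name is "scene" or "side" or "wrist"; returns (picture, depth): 420x560x3 uint8, red, green, blue; 420x560 float32, m along the optical axis (not along the pixel's ray), 0 where there is no reading.
- imaging.camera_params(name): a dict with "camera_matrix" (3x3 intrinsics, pixels), "origin" and "rotation" of the camera in the world; the wrist camera has in their place "tool_from_camera" (4x4, takes a point from camera to tool coordinates, whose origin is the TCP and whose axes are the flange's). Camera axes: x right, y up, looking along -z (the intrinsics and any distortion apply to the point x, -y, -z); pixel columns grow to the right and rows downward; lengths in m; the calibration is good to about 2 mm. A picture is of the moment at which its call begins: read the wrist's pose just before it. camera_params takes no time and is no camera call.
- arm.sign_off(): hands the job in; it is judged then, once.
The state is a dict: "clock": time; "joints": joint angles; "dq": joint speeds; "joint_efforts": joint torques, N m; "position": TCP position; "ee_rot": TCP orientation; "force": force on the tool from outside, world axes, zero at the start; "ft_torque": the same for the moment, N m; "width": opening from 0.0 (shut) to 1.0 (fully open); "gripper_force": force on a finger pad.
Only numpy, scipy, OpenCV 4.12 (cv2) and the standard library are available. Lean on these libraries where they do the work, as an engineer would, in place of code of your own. Each camera call takes 0.05 s, during which the arm holds its last target. There are 200 camera calls.

## Task

Book in the sample bottle with the hand scanner: carry the scanner by its barrel so that the trigger is not pulled early, and lay it on its side on the table with its nose 5 to 10 cm from the bottle's label, pointing squarely at the middle of the label; the bottle stays where it stands. Let go, take the scanner again round its grip and trigger, squeeze the trigger fully home for half a second and release it. Then set the bottle upright on the floor of the blue bin without dropping or tipping it; leave the scanner lying on the table and the red-lidded pot where it stands.

Things in the scene. Friction and masses are not known exactly. Their poses are not given: they have to be found in the camera images.
- scanner_barrel (a point): Black gun-shaped hand scanner, 178 mm long, 0.17 kg, lying on its left side, 67 mm high as it lies. This point: middle of the barrel between flared nose and trigger, 28 mm above the table. Axes: -y to the nose (7 deg upward as it lies), x up, -z to the foot of the grip. Barrel about 40 mm across along z; it tapers, so fingers closing on it along z turn it about 0.12 rad (nose to +z).
- scanner_window (a point): Centre of the front of the scanner's nose, where the reading window is; it looks along -y of the scanner. About 34 mm above the table as it lies. Same axes as scanner_barrel, from which it lies 61 mm along -y and 12 mm along -z. The nose is 68 mm (x) by 38 mm (z).
- scanner_grip (a point): Where to squeeze, along y: in the grip level with the trigger's tip, 46 mm along -z and 52 mm along +y from scanner_barrel (same axes), 18 mm above the table (the trigger 22 mm). The trigger's front is 18 to 22 mm off along -y, the back of the grip 23 to 25 mm along +y. The foot of the grip is 50 mm along -z, the underside of the barrel 24 mm along +z. The trigger's tip reaches to 4 mm along +z.
- scanner_trigger (a joint): Black trigger, 7 mm wide and 35 mm long, hinged under the barrel. 0 = at rest, 0.157 rad = squeezed home against the grip (its tip moves 5 mm along +y); it springs back by itself; 2 to 4 N at its tip.
- bottle_center (a point): Centre (54 mm above its foot) of a white-capped sample bottle, 57 mm diameter, 108 mm tall, 0.165 kg, standing upright on the table. Its fixed cap is 49 mm in diameter, from 92 to 108 mm above the foot. z is up.
- bottle_label (a point): Middle of the printed label on the bottle's side, 42 mm above the foot, 28 mm from the bottle's axis. The label faces along -x of the bottle (this point has the bottle's axes).
- bin: Blue open plastic stacking bin, 134 x 112 x 61 mm, 0.27 kg, loose on the table, inside 126 x 100 mm. Origin at the centre of its underside; its low front wall (26 mm) is at -x, the other walls are 60 mm high.
- bin_floor (a point): Middle of the bin's inner floor, 12 mm above the table; axes as the bin's.
- pot: Specimen pot with a red lid, 58 mm diameter, 62 mm tall, a bystander near the bottle; origin at the centre of its foot.
- bottle: The same bottle; origin at the centre of its foot.
- scanner: The same scanner; origin at the centre of the grip's foot, axes as scanner_barrel.
Mind the look-alikes: they are no part of the job. Leave any orange look-alike of the bottle alone. What is shaped like the scanner but yellow is not meant.

How it is judged:
On the way, in this order (a step that is already met when the one before it is completed fails the run):
1. the scanner lies on the table with its nose pointing at the bottle's label, let go, the bottle not moved (y of bottle_label in the frame of scanner_window between -0.13 and -0.03 m and z of bottle_label in the frame of scanner_window between -0.02 and 0.02 m and x of bottle_label in the frame of scanner_window between -0.03 and 0.03 m and angle between the y axis of scanner_window and the x axis of bottle_label, either way round below 0.45 rad and x of scanner_window in the frame of bottle_label below -0.02 m and distance of bottle_label from where it was at the start of the episode below 0.03 m and contact force between the fingers and scanner below 0.05 N and linear speed of scanner below 0.02 m/s and height (world z) of scanner_barrel below 0.05 m and angle between scanner_window's own z axis and vertical above 0.7 rad), for 0.2 s.
2. the trigger is squeezed home while the scanner stays aimed (y of bottle_label in the frame of scanner_window between -0.13 and -0.03 m and z of bottle_label in the frame of scanner_window between -0.02 and 0.02 m and x of bottle_label in the frame of scanner_window between -0.03 and 0.03 m and angle between the y axis of scanner_window and the x axis of bottle_label, either way round below 0.45 rad and x of scanner_window in the frame of bottle_label below -0.02 m and distance of bottle_label from where it was at the start of the episode below 0.03 m and value of joint scanner_trigger above 0.135 rad), for 0.2 s.
3. the trigger has sprung back and the scanner is let go (value of joint scanner_trigger below 0.03 rad and contact force between the fingers and scanner below 0.05 N), for 0.2 s.
At the end, for the whole second after the job is handed in: The bottle stands upright (within 6 deg) on the floor of the blue bin, the bin upright, the scanner lies on the table with its trigger sprung back, and all is at rest and let go (x of bottle in the frame of bin between -0.045 and 0.045 m and y of bottle in the frame of bin between -0.03 and 0.03 m and z of bottle in the frame of bin below 0.02 m and angle between each of bottle, bin's own z axis and vertical below 0.1 rad and linear speed of each of bottle, scanner below 0.02 m/s and height (world z) of scanner_barrel between -0.01 and 0.05 m and value of joint scanner_trigger below 0.03 rad); the robot touches nothing.
It fails at once if the trigger is pulled while the scanner is not aimed at the label (value of joint scanner_trigger above 0.08 rad and not (y of bottle_label in the frame of scanner_window between -0.13 and -0.03 m and z of bottle_label in the frame of scanner_window between -0.02 and 0.02 m and x of bottle_label in the frame of scanner_window between -0.03 and 0.03 m and angle between the y axis of scanner_window and the x axis of bottle_label, either way round below 0.45 rad and x of scanner_window in the frame of bottle_label below -0.02 m)).
It fails at once if the scanner is dropped or knocked (linear speed of scanner above 0.45 m/s and contact force between the fingers and scanner below 0.05 N).
It fails at once if the bottle is dropped or knocked (linear speed of bottle above 0.45 m/s and contact force between the fingers and bottle below 0.05 N).
It fails at once if the bottle is tipped over (angle between bottle's own z axis and vertical above 0.7 rad).
It fails at once if the red-lidded pot is disturbed (distance of pot from where it was at the start of the episode above 0.02 m).
It also fails if it takes over 67 s, if anything falls off the work surface, if the arm or the gripper's body presses on something with over 40 N, if the wrist force passes 120 N, or if a joint passes its speed limit or range.

## Working session

There is one attempt and no reset: what is moved stays moved. The work goes in short steps, Python scripts to look and compute and a tool call to move; the robot and the scene stay as the last step left them, time stands still between calls to the robot, and variables do not carry over. Pictures are saved under pics/ and viewed, at most 13 in all, crops included, and the job is handed in when it is done.

Besides the shell and the picture viewer there is one more tool, called after "Call:" by a JSON object that holds its "op" and its "data", one argument or row to a line. apply_moves: Moves the arm, as the interface text tells. Its arguments: {"type":"object","properties":{"commands":{"type":"array"},"newtons":{"type":"number"}},"required":["commands"]}

```bash
ls; mkdir -p pics; cat > h.py <<'E'
import numpy as np, cv2
from cell import observe, imaging, arm
from scipy.spatial.transform import Rotation as R
def cam(n,st=None):
    p=imaging.camera_params(n); K=np.array(p["camera_matrix"])
    if n=="wrist":
        st=st or observe(); T=np.eye(4);T[:3,:3]=R.from_rotvec(st["ee_rot"]).as_matrix();T[:3,3]=st["position"]
        T=T@np.array(p["tool_from_camera"]); return K,T[:3,3],T[:3,:3]
    return K,np.array(p["origin"]),np.array(p["rotation"])
def grab(n):
    c=cam(n); im,d=imaging.get_image(n); return im,d,c
def pts(d,c):
    K,o,Rm=c; v,u=np.mgrid[:d.shape[0],:d.shape[1]]
    X=np.stack([(u-K[0,2])/K[0,0]*d,-(v-K[1,2])/K[1,1]*d,-d],-1)
    return X@Rm.T+o
def save(n,im): cv2.imwrite("pics/"+n+".png",im[...,::-1])
E
python3 - <<'E'
from h import *
s=observe();print({k:np.round(v,3) for k,v in s.items()},arm.grasp_offset)
for n in("scene","side","wrist"):
    im,d,c=grab(n);save(n+"0",im);np.savez(n+"0.npz",im=im,d=d,K=c[0],o=c[1],R=c[2]);print(n,np.round(c[1],3),np.round(c[2],2).tolist(),c[0][0,0],[k for k in imaging.camera_params(n)])
E
```

```text
pics
{'clock': np.float64(0.0), 'joints': array([-1.336,  0.435,  0.025,  1.574, -0.012,  1.134, -0.075]), 'dq': array([ 0.002, -0.   ,  0.001,  0.002, -0.001, -0.002,  0.001]), 'joint_efforts': array([ 1.0000e-03, -6.6789e+01,  9.8500e-01, -3.1443e+01, -6.0000e-02,
        4.3000e-02,  0.0000e+00]), 'position': array([0.207, 0.589, 0.226]), 'ee_rot': array([-5.280e-01, -3.097e+00,  3.000e-03]), 'force': array([0.512, 0.887, 0.167]), 'ft_torque': array([ 0.014, -0.015,  0.033]), 'gripper_force': np.float64(0.0), 'width': np.float64(1.0)} 0.0188
scene [-0.177 -0.802  0.614] [1.08, -0.41, -0.63] 468.8537730307602 ['camera_matrix', 'origin', 'rotation']
side [ 0.241 -0.659  0.667] [0.92, -0.19, -0.35] 425.5931577655399 ['camera_matrix', 'origin', 'rotation']
wrist [0.143 0.611 0.384] [[0.33, -0.91, -0.24], [0.94, 0.32, 0.09], [-0.0, -0.25, 0.97]] 337.9069774906327 ['camera_matrix', 'tool_from_camera']
```

```bash
sed -i 's/np.array(p\["rotation"\])$/R.from_rotvec(p["rotation"]).as_matrix()/' h.py; python3 - <<'E'
import cv2,numpy as np
a=cv2.imread("pics/scene0.png");b=cv2.imread("pics/side0.png")
cv2.imwrite("pics/both0.png",np.hstack([a,b])[:, :][:, :1120]) 
v=np.vstack([a,b]); cv2.imwrite("pics/both0.png",cv2.resize(v,None,fx=600/840,fy=600/840,interpolation=cv2.INTER_AREA))
E
```

```text
(no output)
```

View pics/scene0.png

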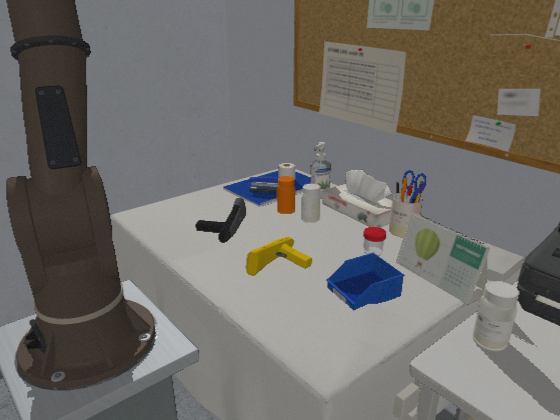

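View pics/side0.png

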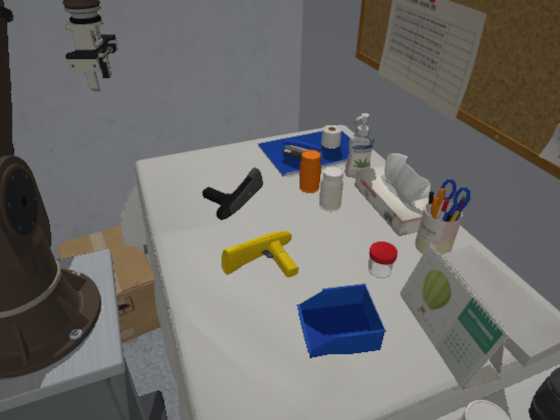

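```bash
cat > m1.py <<'E'
from h import *
out=[]
for n in("scene","side"):
    z=np.load(n+"0.npz");im,d=z["im"],z["d"];c=cam(n);P=pts(d,c)
    hsv=cv2.cvtColor(im,cv2.COLOR_RGB2HSV);h,s,v=[hsv[...,i].astype(int) for i in range(3)]
    ok=(d>0)&(P[...,0]>.2)&(P[...,0]<1.1)&(P[...,1]>-.6)&(P[...,1]<.6)&(P[...,2]>-.02)&(P[...,2]<.3)
    on=ok&(P[...,2]>.012)
    ms={"black":on&(v<70)&(P[...,2]<.09),"yellow":on&(h>20)&(h<35)&(s>150),"orange":on&(h>3)&(h<18)&(s>180),"blue":ok&(h>105)&(h<125)&(s>150),"red":on&((h<4)|(h>174))&(s>150),"white":on&(s<60)&(v>90)}
    for k,m in ms.items():
        m=cv2.morphologyEx(m.astype(np.uint8),cv2.MORPH_OPEN,np.ones((2,2)))
        N,L,st,ce=cv2.connectedComponentsWithStats(m)
        for i in range(1,N):
            if st[i,4]>150:
                q=P[L==i];print(n,k,ce[i].round(),st[i,4],"lo",np.percentile(q,2,axis=0).round(3),"hi",np.percentile(q,98,axis=0).round(3))
# top-down map around black scanner, both views
E
python3 m1.py
python3 - <<'E'
from h import *
a=np.load("side0.npz")["im"];b=np.load("scene0.npz")["im"]
x=cv2.resize(a[130:280,190:410],None,fx=3.4,fy=3.4,interpolation=2)[:, :748]
save("crop0",x)
E
```

```text
scene black [227. 223.] 781 lo [0.399 0.156 0.004] hi [0.552 0.267 0.058]
scene black [538. 304.] 885 lo [ 0.694 -0.583  0.013] hi [ 0.73  -0.503  0.088]
scene yellow [276. 255.] 1101 lo [ 0.377 -0.08   0.004] hi [0.534 0.02  0.062]
scene orange [287. 195.] 563 lo [0.649 0.183 0.004] hi [0.774 0.278 0.109]
scene blue [255. 189.] 725 lo [0.627 0.29  0.009] hi [0.833 0.476 0.063]
scene blue [302. 182.] 172 lo [0.693 0.137 0.009] hi [0.914 0.41  0.109]
scene blue [367. 282.] 2793 lo [ 0.457 -0.301  0.005] hi [ 0.6   -0.18   0.061]
scene red [376. 235.] 269 lo [ 0.658 -0.16   0.003] hi [ 0.777 -0.102  0.064]
scene white [426. 198.] 30348 lo [ 0.56  -0.533  0.014] hi [0.983 0.542 0.281]
scene white [490. 140.] 589 lo [ 0.95  -0.309  0.263] hi [ 0.967 -0.2    0.298]
scene white [374. 247.] 215 lo [ 0.619 -0.185  0.002] hi [ 0.736 -0.121  0.056]
side black [236. 195.] 1132 lo [0.403 0.158 0.005] hi [0.552 0.262 0.061]
side black [539. 412.] 270 lo [ 0.696 -0.525  0.052] hi [ 0.704 -0.496  0.091]
side yellow [261. 253.] 1637 lo [ 0.377 -0.079  0.005] hi [0.535 0.023 0.064]
side orange [311. 
[... 200 characters left out ...]
.072]
side blue [458. 204.] 191 lo [ 0.838 -0.15   0.038] hi [ 0.98  -0.02   0.182]
side blue [342. 323.] 4769 lo [ 0.462 -0.3    0.007] hi [ 0.598 -0.179  0.062]
side red [384. 254.] 491 lo [ 0.659 -0.158  0.004] hi [ 0.736 -0.109  0.065]
side white [456. 208.] 36520 lo [ 0.682 -0.413  0.016] hi [0.981 0.532 0.284]
side white [332. 137.] 384 lo [0.808 0.369 0.011] hi [0.9   0.443 0.07 ]
side white [552. 154.] 300 lo [ 0.95  -0.229  0.264] hi [ 0.963 -0.196  0.297]
side white [332. 188.] 881 lo [0.665 0.091 0.004] hi [0.763 0.174 0.111]
side white [380. 269.] 262 lo [ 0.66  -0.155  0.004] hi [ 0.715 -0.127  0.045]
side white [483. 412.] 698 lo [ 0.567 -0.512  0.109] hi [ 0.618 -0.481  0.128]
```

View pics/crop0.png

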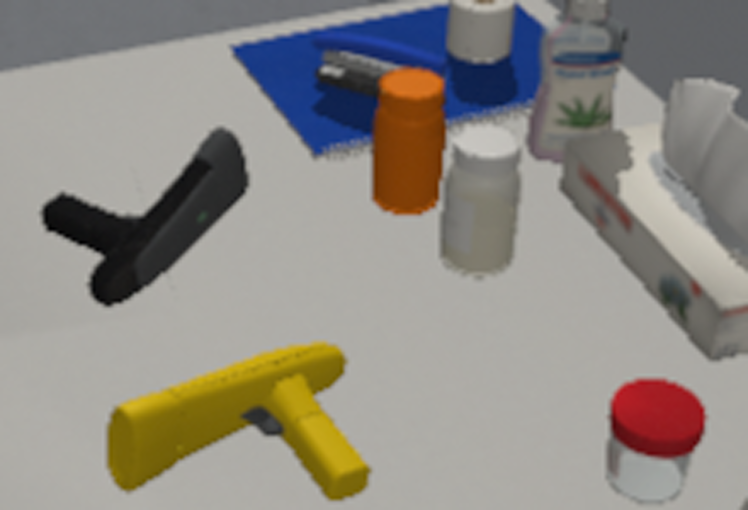

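```bash
cat > m2.py <<'E'
from h import *
A=np.full((60,60),-1.)
for n in("scene","side"):
    z=np.load(n+"0.npz");im,d=z["im"],z["d"];c=cam(n);P=pts(d,c)
    v=im.max(-1)
    m=(v<75)&(P[...,0]>.37)&(P[...,0]<.58)&(P[...,1]>.13)&(P[...,1]<.3)&(P[...,2]>.006)
    q=P[m]
    for x,y,h in q:
        i,j=int((x-.38)/.005),int((y-.14)/.005); A[i,j]=max(A[i,j],h)
    # bottle
    hsv=cv2.cvtColor(im,cv2.COLOR_RGB2HSV)
    m=(P[...,0]>.62)&(P[...,0]<.78)&(P[...,1]>.07)&(P[...,1]<.19)&(hsv[...,1]<90)&(P[...,2]>.02)
    for lo,hi in((.02,.08),(.095,.12)):
        b=P[m&(P[...,2]>lo)&(P[...,2]<hi)];
        M=np.c_[2*b[:,:2],np.ones(len(b))];s=np.linalg.lstsq(M,(b[:,:2]**2).sum(1),rcond=None)[0]
        print(n,len(b),np.median(b,0).round(3),"circ",s[:2].round(3),np.sqrt(s[2]+s[0]**2+s[1]**2).round(4))
for i in range(36)[::-1]: print("%.3f"%(.38+.005*i)," ".join("%2d"%(A[i,j]*1000) if A[i,j]>0 else " ." for j in range(30)[::-1]))
a=np.load("scene0.npz")["im"];b=np.load("side0.npz")["im"]
save("crop1",np.hstack([cv2.resize(x,(380,480),interpolation=2) for x in (a[177:225,295:333],b[162:213,312:352])]))
E
python3 m2.py
```

```text
scene 357 [0.675 0.099 0.051] circ [0.692 0.117] 0.0254
scene 152 [0.687 0.112 0.107] circ [0.692 0.115] 0.0195
side 451 [0.68  0.098 0.052] circ [0.693 0.12 ] 0.0276
side 261 [0.69  0.113 0.108] circ [0.692 0.117] 0.0193
0.555  .  .  .  .  .  . 26  .  .  .  .  .  .  .  .  .  .  .  .  .  .  .  .  .  .  .  .  .  .  .
0.550  .  .  .  .  .  . 58 52 26  .  .  .  .  .  .  .  .  .  .  .  .  .  .  .  .  .  .  .  .  .
0.545  .  .  .  .  . 64 63 57 49  .  .  .  .  .  .  .  .  .  .  .  .  .  .  .  .  .  .  .  .  .
0.540  .  .  .  .  . 62 68 62 59 41  .  .  .  .  .  .  .  .  .  .  .  .  .  .  .  .  .  .  .  .
0.535  .  .  .  .  . 66 64 65 61 54 43  .  .  .  .  .  .  .  .  .  .  .  .  .  .  .  .  .  .  .
0.530  .  .  .  .  .  . 68 63 63 59 53 26  .  .  .  .  .  .  .  .  .  .  .  .  .  .  .  .  .  .
0.525  .  .  .  .  . 63 68 65 63 62 51 50 33  .  .  .  .  .  .  .  .  .  .  .  .  .  .  .  .  .
0.520  .  .  .  .  .  . 61 63 62 61 57 54 48 23  .  .  .  .  .  .  .  .  .  .  .  .  .  .  .  .
0.515  .  .  .  .  .  .  . 63 61 59 58 54 53 44  .  .  .  .  .  .  .  .  .  .  .  .  .  .  .  .
0.510  .  .  .
[... 1877 characters left out ...]
.  . 33 37 36 34 31 15  .  .
0.410  .  . 29 29 31 30 29 30 29 31 28 31 25  .  .  .  .  .  .  .  .  . 29 32 33 32 30 20  .  .
0.405  .  . 29 29 27 28 29 29 29 24 27 14  .  .  .  .  .  .  .  .  .  .  .  . 32 29 31 15  .  .
0.400  .  . 25 29 28 28 30 23 29  .  .  .  .  .  .  .  .  .  .  .  .  .  .  . 15 19  .  .  .  .
0.395  .  .  . 26 27 28 24 22  .  .  .  .  .  .  .  .  .  .  .  .  .  .  .  .  .  .  .  .  .  .
0.390  .  .  .  . 25 20 22  .  .  .  .  .  .  .  .  .  .  .  .  .  .  .  .  .  .  .  .  .  .  .
0.385  .  .  .  .  .  .  .  .  .  .  .  .  .  .  .  .  .  .  .  .  .  .  .  .  .  .  .  .  .  .
0.380  .  .  .  .  .  .  .  .  .  .  .  .  .  .  .  .  .  .  .  .  .  .  .  .  .  .  .  .  .  .
```

View pics/crop1.png

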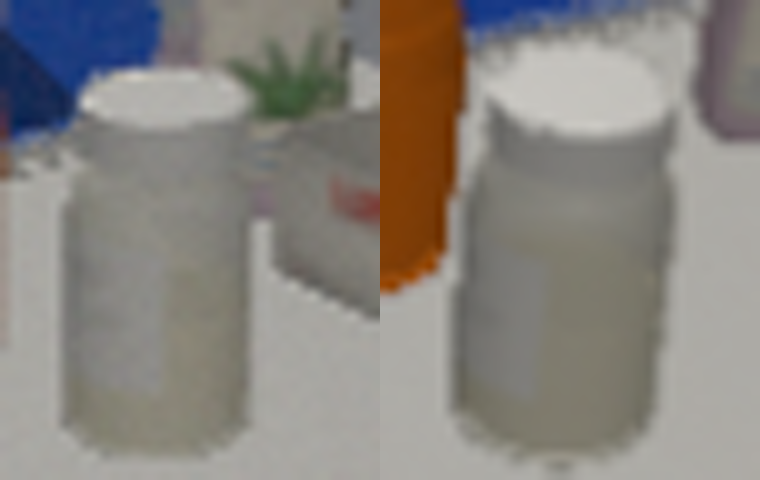

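The two pictures and the crops show these candidates (side-camera pixels):
- **Scanner:** the black one at (233,192), or the yellow one at (258,252).
- **Bottle:** white with a label at (331,188), orange at (310,170), or a second white bottle on another table. That one is at scene (495,315).
- **Other dark item:** a dark object on the blue mat at (295,152).

I choose the black scanner, with its nose at about (260,175), and the white bottle at (331,188). The crop shows the label on the bottle's left side, facing roughly −158° in the world frame. I'll now move above the scanner to look from close by.

Call:
{"op": "apply_moves", "data": {
  "commands": [
    [100,0.45,-0.6,0.05,0.2],
    [100,0.48,-0.63,0.05,0.2],
    [100,0.48,-0.63,0.05,0.2],
    [100,0.48,-0.63,0.05,0.2],
    [100,0.48,-0.63,0.05,0.2],
    [100,0.48,-0.63,0.05,0.2],
    [100,0.48,-0.63,0.05,0.2],
    [100,0.48,-0.63,0,0.2],
    [100,0.48,-0.63,0,0.2],
    [100,0.4,-0.6,0,0.12],
    [100,0,0,0,0]
  ]
}}

```text
clock: 1.52
position: [0.4904, 0.2113, 0.2475]
ee_rot: [0.953, -2.994, 0.003]
force: [0.0, 0.6, 0.5]
width: 1.0
gripper_force: 0.0
```

```bash
cat > look.py <<'E'
from h import *
import sys
s=observe();print(s["clock"],s["position"].round(4),R.from_rotvec(s["ee_rot"]).as_matrix()[:,1].round(3),s["joints"].round(2),s["width"].round(3),s["force"].round(1))
im,d,c=grab("wrist");save(sys.argv[1],im);np.savez("w.npz",im=im,d=d,K=c[0],o=c[1],R=c[2])
P=pts(d,c)
def top(name,m,cell=.005):
    print(name,m.sum(),"lo",np.percentile(P[m],1,axis=0).round(3),"hi",np.percentile(P[m],99,axis=0).round(3))
hsv=cv2.cvtColor(im,cv2.COLOR_RGB2HSV)
ok=(d>0)&(P[...,2]>.008)&(P[...,2]<.09)
blk=ok&(hsv[...,2]<75)&(P[...,0]<.75)
yel=ok&(hsv[...,0]>20)&(hsv[...,0]<35)&(hsv[...,1]>150)
for n,m in(("blk",blk),("yel",yel)):
    m=cv2.morphologyEx(m.astype(np.uint8),cv2.MORPH_OPEN,np.ones((3,3)))
    N,L,st,_=cv2.connectedComponentsWithStats(m)
    for i in range(1,N):
        if st[i,4]>600: top(n+str(st[i,:4]),L==i); np.save(n+".npy",P[L==i])
E
python3 look.py w1
```

```text
Traceback (most recent call last):
  File "look.py", line 3, in <module>
    s=observe();print(s["clock"],s["position"].round(4),R.from_rotvec(s["ee_rot"]).as_matrix()[:,1].round(3),s["joints"].round(2),s["width"].round(3),s["force"].round(1))
                                                                                                                                  ^^^^^^^^^^^^^^^^
AttributeError: 'float' object has no attribute 'round'
```

```bash
sed -i 's/s\["width"\].round(3),s\["force"\].round(1)/s["width"],np.round(s["force"],1)/; s/s\["position"\].round(4)/np.round(s["position"],4)/; s/s\["joints"\].round(2)/np.round(s["joints"],2)/' look.py; python3 look.py w1
```

```text
1.525 [0.4904 0.2113 0.2475] [-0.578  0.816 -0.002] [-0.54  0.27  0.04  1.77 -0.01  1.11  1.69] 1.000071855315729 [0.  0.6 0.5]
blk[269  95 106 164] 6623 lo [0.401 0.161 0.023] hi [0.545 0.277 0.065]
yel[ 38   0 130 132] 7578 lo [ 0.413 -0.076  0.014] hi [0.539 0.041 0.055]
```

View pics/w1.png

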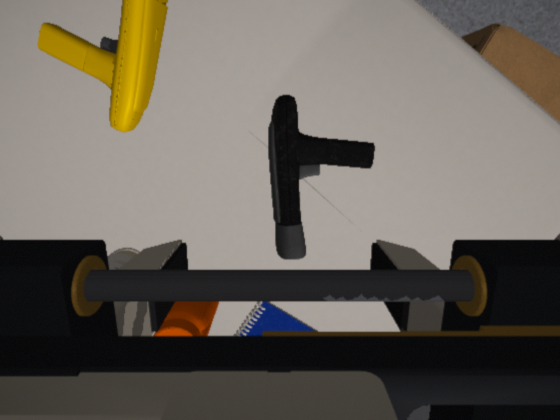

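```bash
python3 - <<'E'
from h import *
z=np.load("w.npz");im,d=z["im"],z["d"];P=pts(d,(z["K"],z["o"],z["R"]))
v=im.max(-1).astype(int)
m=(v<100)&(P[...,2]>.008)&(P[...,2]<.09); m[:90]=0;m[262:]=0;m[:,:255]=0;m[:,385:]=0
q=P[m]
for deg in (34,):
    t=np.radians(deg);n=np.array([np.cos(t),np.sin(t)]);l=np.array([-n[1],n[0]])
    o=np.array([.49,.21]);a=(q[:,:2]-o)@n;b=(q[:,:2]-o)@l
    print(deg)
    for k in np.arange(-.11,.09,.01):
        s=(a>=k)&(a<k+.01)
        if s.sum()>5: print("%.3f"%k,s.sum(),"lat",np.percentile(b[s],[1,50,99]).round(4),"h max",np.percentile(q[s,2],[5,50,99]).round(3))
a0=np.load("scene0.npz")
yq=np.load("yel.npy")
E
python3 - <<'E'
from h import *
A=np.full((60,60),-1.)
for n in("scene","side"):
    z=np.load(n+"0.npz");im,d=z["im"],z["d"];P=pts(d,cam(n))
    hsv=cv2.cvtColor(im,cv2.COLOR_RGB2HSV)
    q=P[(hsv[...,0]>20)&(hsv[...,0]<35)&(hsv[...,1]>140)&(P[...,0]>.3)&(P[...,0]<.6)&(P[...,1]>-.12)&(P[...,1]<.05)&(P[...,2]>.008)]
    for x,y,h in q:
        i,j=int((x-.36)/.01),int((y+.1)/.01);A[i,j]=max(A[i,j],h)
for i in range(20)[::-1]: print("%.2f"%(.36+.01*i)," ".join("%2d"%(A[i,j]*1000) if A[i,j]>0 else " ." for j in range(15)[::-1]))
E
```

```text
34
-0.100 61 lat [-0.0045  0.0055  0.0143] h max [0.021 0.026 0.029]
-0.090 216 lat [-0.008   0.0045  0.0166] h max [0.025 0.03  0.034]
-0.080 260 lat [-0.0102  0.0038  0.018 ] h max [0.026 0.033 0.037]
-0.070 272 lat [-0.0121  0.0039  0.0182] h max [0.029 0.036 0.04 ]
-0.060 346 lat [-0.0132  0.0062  0.0471] h max [0.024 0.037 0.041]
-0.050 945 lat [-0.0124  0.0395  0.1027] h max [0.023 0.03  0.043]
-0.040 991 lat [-0.0115  0.0443  0.1035] h max [0.026 0.031 0.044]
-0.030 884 lat [-0.0113  0.0426  0.1025] h max [0.026 0.03  0.046]
-0.020 476 lat [-0.0114  0.0158  0.0968] h max [0.023 0.041 0.048]
-0.010 317 lat [-0.01    0.0086  0.0394] h max [0.024 0.046 0.05 ]
-0.000 266 lat [-0.0087  0.0067  0.0212] h max [0.039 0.048 0.053]
0.010 259 lat [-0.0073  0.008   0.0227] h max [0.041 0.05  0.054]
0.020 260 lat [-0.0073  0.0083  0.0228] h max [0.042 0.052 0.057]
0.030 259 lat [-0.0059  0.0096  0.0242] h max [0.043 0.055 0.059]
0.040 262 lat [-0.0038  0.012   0.0268] h max [0.044 0.057 0.061]
0.050 278 lat [-0.0032  0.0132  0.0282] h max [0.045 0.06  0.064]
0.060 280 lat [-0.003   0.0136 
[... 400 characters left out ...]

0.49  .  . 43 43 41 37 35 33 32 32 31 30 30 29  .
0.48  .  . 46 47 45 38 35 33 32 32 31 27 26 19  .
0.47  .  . 46 47 48 40 29  .  .  .  .  .  .  .  .
0.46  .  .  . 49 49 49  .  .  .  .  .  .  .  .  .
0.45  .  .  . 51 51 48  .  .  .  .  .  .  .  .  .
0.44  .  .  . 51 54 53 44  .  .  .  .  .  .  .  .
0.43  .  .  . 51 55 56 50  .  .  .  .  .  .  .  .
0.42  .  .  .  . 57 59 57  .  .  .  .  .  .  .  .
0.41  .  .  .  .  . 61 61 50  .  .  .  .  .  .  .
0.40  .  .  .  .  . 64 65 62  .  .  .  .  .  .  .
0.39  .  .  .  .  . 63 67 65 56  .  .  .  .  .  .
0.38  .  .  .  .  . 57 68 67 62  .  .  .  .  .  .
0.37  .  .  .  .  . 57 69 41 34  .  .  .  .  .  .
0.36  .  .  .  .  . 28  9  .  .  .  .  .  .  .  .
```

The wrist view shows the black scanner with its rear at (285,100), nose at (290,258), grip to the right at (370,155) and the grey trigger at (310,172). The yellow decoy is top left, and the white bottle is behind the left finger at (125,255). That puts the barrel point at about (0.500, 0.225) with the nose heading about 30°. I'll descend and grip the barrel.

Call:
{"op": "apply_moves", "data": {
  "commands": [
    [100,0.16,0.22,-0.8,0],
    [100,0,0,-0.9,0],
    [100,0,0,-0.9,0],
    [100,0,0,-0.8,0],
    [100,0,0,-0.4,0],
    [100,0,0,-0.17,0],
    [30,0,0,0,0],
    [30,0,0,0,0],
    [30,0,0,0,0],
    [30,0,0,0,0],
    [30,0,0,0,0]
  ],
  "newtons": 25
}}

```text
clock: 2.95
position: [0.4983, 0.2286, 0.0099]
ee_rot: [-0.961, 2.99, 0.0]
force: [0.3, -0.5, 0.3]
width: 0.502
gripper_force: 0.0
```

Call:
{"op": "apply_moves", "data": {
  "commands": [
    [20,0,-0.05,0,0],
    [20,0,0,0,0],
    [20,0,0,0,0],
    [20,0,0,0,0]
  ],
  "newtons": 25
}}

```text
clock: 3.45
position: [0.4982, 0.225, 0.0095]
ee_rot: [0.961, -2.991, 0.001]
force: [-0.7, -2.0, 1.5]
width: 0.329
gripper_force: 24.9
```

Call:
{"op": "apply_moves", "data": {
  "commands": [
    [20,0,0,0.2,0],
    [20,0,0,0.4,0],
    [20,0,0,0.5,0],
    [20,0,0,0.5,0],
    [20,0,0,0,0]
  ]
}}

```text
clock: 4.08
position: [0.4996, 0.2266, 0.1083]
ee_rot: [-0.96, 2.986, 0.002]
force: [-0.0, -0.1, -1.1]
width: 0.328
gripper_force: 24.9
```

```bash
python3 look.py w2
```

```text
4.075 [0.4996 0.2266 0.1083] [-0.583  0.812 -0.   ] [-0.54  0.44  0.02  1.9  -0.01  0.79  1.68] 0.3282769135890813 [-0.  -0.1 -1.1]
yel[  0   0  73 111] 6781 lo [0.466 0.018 0.01 ] hi [0.541 0.042 0.044]
```

View pics/w2.png

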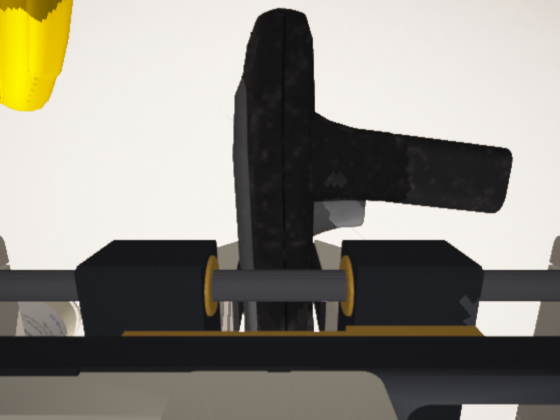

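The wrist view shows the scanner held by its barrel, level, with the grip at right (505,180) and the trigger clear of the fingers at (340,215). I'll carry it to the spot in front of the label and hover there.

Call:
{"op": "apply_moves", "data": {
  "commands": [
    [20,0.14,-0.3,0,-0.1],
    [20,0.2,-0.5,0,-0.16],
    [20,0.22,-0.55,0,-0.18],
    [20,0.2,-0.5,0,-0.16],
    [20,0.14,-0.35,0,-0.1],
    [20,0.06,-0.15,-0.2,-0.04],
    [20,0,0,-0.3,0],
    [20,0,0,-0.3,0],
    [20,0,0,0,0],
    [20,0,0,0,0]
  ]
}}

```text
clock: 5.38
position: [0.5557, 0.085, 0.0575]
ee_rot: [0.396, -3.116, -0.0]
force: [0.1, -0.4, -1.1]
width: 0.327
gripper_force: 24.9
```

```bash
cat > chk.py <<'E'
from h import *
s=observe();print(np.round(s["position"],4),np.degrees(np.arctan2(*R.from_rotvec(s["ee_rot"]).as_matrix()[[1,0],1])).round(1))
for n in("scene","side"):
    im,d,c=grab(n);save(n+"1",im)
    P=pts(d,c);v=im.max(-1);np.savez(n+"1.npz",im=im,d=d)
a=cv2.imread("pics/side1.png")
cv2.imwrite("pics/side1c.png",cv2.resize(a[110:310,190:430],None,fx=3,fy=3,interpolation=2))
E
python3 chk.py
```

```text
[0.5557 0.085  0.0575] 104.5
```

View pics/side1c.png

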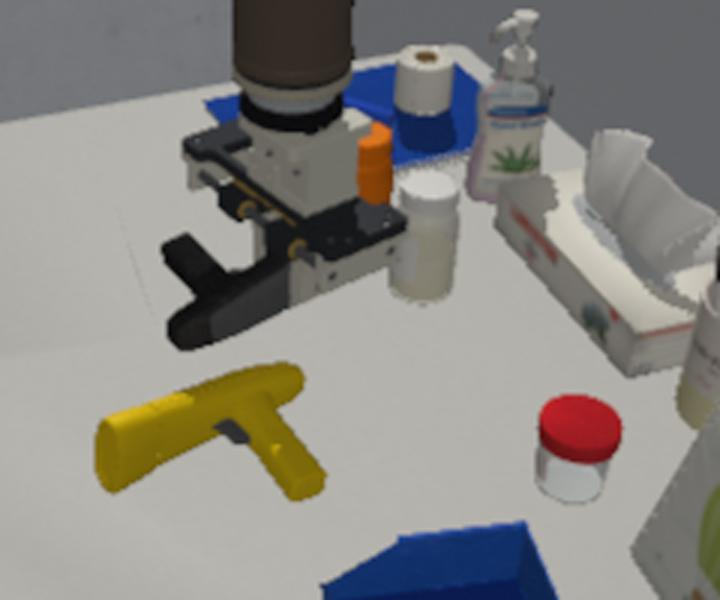

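The crop shows the scanner hovering clear of the yellow decoy at crop (200,420), with its nose towards the white bottle at (425,240). I'll lower it and release with a small opening.

Call:
{"op": "apply_moves", "data": {
  "commands": [
    [20,0,0,-0.3,0],
    [20,0,0,-0.25,0],
    [20,0,0,-0.15,0],
    [20,0,0,-0.07,0],
    [20,0,0,-0.02,0],
    [20,0,0,0,0],
    [42,0,0,0,0],
    [48,0,0,0,0],
    [52,0,0,0,0],
    [52,0,0,0,0]
  ]
}}

```text
clock: 6.72
position: [0.5558, 0.0845, 0.0102]
ee_rot: [-0.395, 3.117, 0.0]
force: [0.2, -0.9, 0.4]
width: 0.519
gripper_force: 0.0
```

Call:
{"op": "apply_moves", "data": {
  "commands": [
    [52,0,0,0.3,0],
    [52,0,0,0.6,0],
    [52,0,0,0.9,0],
    [52,0.2,0,0.9,0],
    [52,0.4,0,0.9,0],
    [80,0.4,0.0,0.3,0],
    [100,0,0,0,0]
  ]
}}

```text
clock: 7.6
position: [0.6176, 0.0843, 0.2469]
ee_rot: [-0.393, 3.112, 0.0]
force: [-0.7, 0.2, 0.1]
width: 0.69
gripper_force: 0.0
```

```bash
python3 look.py w3; python3 chk.py; python3 - <<'E'
from h import *
a=cv2.imread("pics/w3.png");b=cv2.imread("pics/scene1.png")[160:280,180:360]
h=420; cv2.imwrite("pics/mix.png",np.vstack([cv2.resize(a,(400,300)),cv2.resize(b,(400,267),interpolation=2)]))
E
```

```text
7.6 [0.6176 0.0843 0.2469] [-0.249  0.969 -0.   ] [-0.34  0.41  0.17  1.56 -0.07  1.17  1.67] 0.6899251571422843 [-0.7  0.2  0.1]
blk[ 0  0 38 87] 1356 lo [ 0.5   -0.242  0.01 ] hi [ 0.588 -0.208  0.014]
blk[276  18 111 174] 7625 lo [0.456 0.05  0.022] hi [0.613 0.165 0.065]
yel[152   0 115 107] 5782 lo [ 0.453 -0.077  0.021] hi [0.542 0.04  0.049]
[0.6158 0.0844 0.2451] 104.4
```

View pics/mix.png

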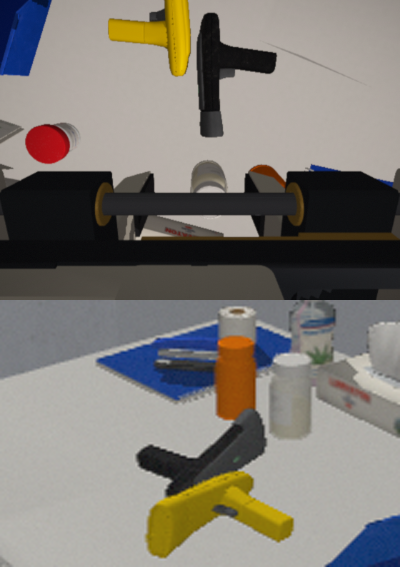

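```bash
cat > pose.py <<'E'
from h import *
z=np.load("w.npz");im,d=z["im"],z["d"];P=pts(d,(z["K"],z["o"],z["R"]))
v=im.max(-1).astype(int)
m=(v<100)&(P[...,2]>.015)&(P[...,2]<.09)&(P[...,0]>.4)&(P[...,0]<.63)&(P[...,1]>.03)&(P[...,1]<.19); m[195:]=0
q=P[m];q=q[:, :]
t=np.radians(12);n=np.array([np.cos(t),np.sin(t)]);l=np.array([-n[1],n[0]]);o=np.array([.555,.085])
a=(q[:,:2]-o)@n;b=(q[:,:2]-o)@l
for k in np.arange(-.13,.09,.01):
    s=(a>=k)&(a<k+.01)
    if s.sum()>5: print("%.3f"%k,s.sum(),np.percentile(b[s],[1,50,99]).round(4),np.percentile(q[s,2],[50,99]).round(3))
print("ends",np.percentile(a,[.3,99.7]).round(4))
g=(b>.05);A=np.polyfit(b[g],a[g],1);print("grip slope deg",np.degrees(np.arctan(A[0])),"heading",12-np.degrees(np.arctan(A[0])))
g0=(b>.04)&(b<.07);print("grip along mid",np.percentile(a[g0],[1,50,99]))
c=im[190:262,240:340];save("btl",cv2.resize(c,None,fx=6,fy=6,interpolation=2))
mb=(P[...,2]>.09)&(P[...,2]<.125)&(P[...,0]>.64)&(P[...,0]<.75)&(P[...,1]>.07)&(P[...,1]<.16);mb[265:]=0;print("cap",mb.sum(),P[mb].mean(0).round(3),P[mb].min(0).round(3),P[mb].max(0).round(3))
E
python3 pose.py
```

```text
-0.110 125 [-0.016  -0.0051  0.0054] [0.028 0.032]
-0.100 246 [-0.0185 -0.0058  0.0068] [0.032 0.036]
-0.090 287 [-0.0196 -0.0062  0.0085] [0.035 0.038]
-0.080 314 [-0.0227 -0.0069  0.0089] [0.037 0.04 ]
-0.070 526 [-0.0227  0.0021  0.0676] [0.035 0.042]
-0.060 1114 [-0.0223  0.0327  0.0932] [0.031 0.043]
-0.050 1138 [-0.0219  0.0332  0.0932] [0.032 0.045]
-0.040 1046 [-0.0213  0.0316  0.0916] [0.029 0.046]
-0.030 500 [-0.021   0.0034  0.0339] [0.042 0.049]
-0.020 318 [-0.0197 -0.005   0.0145] [0.047 0.051]
-0.010 294 [-0.0183 -0.0039  0.0112] [0.049 0.053]
-0.000 297 [-0.0177 -0.0032  0.0115] [0.051 0.055]
0.010 300 [-0.0172 -0.002   0.0134] [0.053 0.057]
0.020 288 [-0.0158 -0.0007  0.0139] [0.056 0.06 ]
0.030 294 [-0.0141  0.0008  0.0162] [0.059 0.062]
0.040 311 [-0.0138  0.0015  0.0177] [0.061 0.065]
0.050 313 [-0.0133  0.003   0.0193] [0.063 0.066]
0.060 101 [-0.013  -0.0008  0.0195] [0.063 0.068]
ends [-0.1052  0.0626]
grip slope deg 2.781487160028406 heading 9.218512839971595
grip along mid [-0.06176765 -0.04665567 -0.03214076]
cap 323 [0.675 0.113 0.102] [0.671 0.095 0.091] [0.687 0.134 0.111]
```

View pics/btl.png

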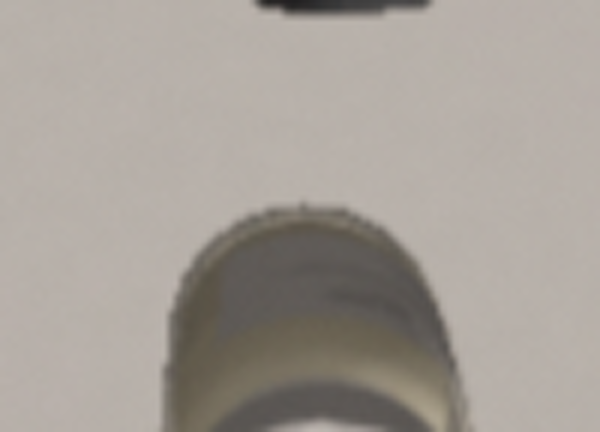

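The wrist crop shows the label facing nearly along the bottle's −x direction, towards the scanner, so its normal is about −174° in the world frame. The nose edge is at the top of the crop, at (345,5). The scanner is 50 mm from the label, about 7 mm off its middle and 2° off square, all within limits. Next I'll turn the tool and approach the grip.

Call:
{"op": "apply_moves", "data": {
  "commands": [
    [100,-0.2,0.06,0,-0.33],
    [100,-0.2,0.06,0,-0.34],
    [100,-0.2,0.06,0,-0.34],
    [100,-0.2,0.06,-0.2,-0.34],
    [100,-0.2,0.06,-0.4,-0.34],
    [100,-0.2,0.06,-0.4,-0.34],
    [100,-0.2,0.06,-0.4,-0.34],
    [100,-0.2,0.06,-0.3,-0.34],
    [100,-0.2,0.06,-0.3,-0.33],
    [100,-0.17,0.03,0,-0.31],
    [100,0,0,0,0]
  ]
}}

```text
clock: 9.12
position: [0.4955, 0.1187, 0.1234]
ee_rot: [-2.048, -2.38, 0.003]
force: [-0.1, 0.2, -0.5]
width: 1.0
gripper_force: 0.0
```

```bash
python3 look.py w4
```

```text
9.125 [0.4955 0.1187 0.1234] [ 0.989  0.149 -0.003] [-0.72  0.39  0.5   2.   -0.26  0.81  0.08] 1.000376651194666 [-0.1  0.2 -0.5]
blk[497  97  63  64] 3388 lo [0.65  0.188 0.014] hi [0.666 0.225 0.071]
blk[214 144 162 126] 7927 lo [0.455 0.067 0.015] hi [0.567 0.167 0.052]
blk[482 215  76  25] 1069 lo [0.667 0.118 0.013] hi [0.682 0.144 0.062]
blk[382 230  66  40] 1115 lo [0.584 0.105 0.015] hi [0.614 0.119 0.066]
yel[157 302 166  34] 4908 lo [0.415 0.01  0.015] hi [0.543 0.04  0.048]
```

View pics/w4.png

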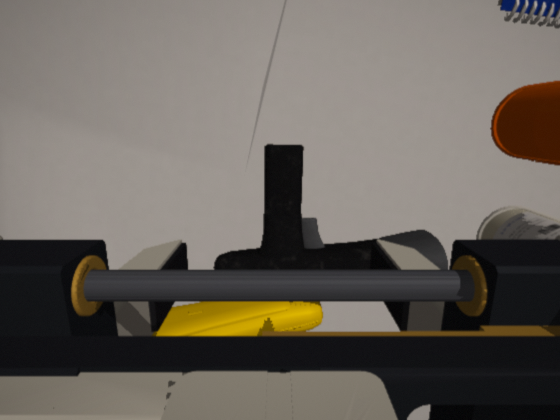

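```bash
python3 - <<'E'
from h import *
z=np.load("w.npz");P=pts(z["d"],(z["K"],z["o"],z["R"]));t=np.radians(8.5);n=np.array([np.cos(t),np.sin(t)]);l=np.array([-n[1],n[0]])
for u,v in((284,150),(284,200),(268,225),(284,225),(300,225),(266,240),(284,240),(312,222),(312,228),(318,235),(320,244),(308,222)):
    p=P[v,u];print((u,v),p.round(4),"rel target along %.4f left %.4f"%((p[:2]-[.499,.1184])@n,(p[:2]-[.499,.1184])@l))
E
```

```text
(284, 150) [0.4921 0.1647 0.0271] rel target along 0.0000 left 0.0468
(284, 200) [0.4978 0.1275 0.0292] rel target along 0.0002 left 0.0092
(268, 225) [0.4885 0.1061 0.0298] rel target along -0.0122 left -0.0106
(284, 225) [0.5008 0.1082 0.0307] rel target along 0.0002 left -0.0103
(300, 225) [0.5134 0.109  0.0271] rel target along 0.0129 left -0.0114
(266, 240) [0.4887 0.0935 0.0294] rel target along -0.0139 left -0.0231
(284, 240) [0.5025 0.0971 0.0336] rel target along 0.0003 left -0.0216
(312, 222) [0.5229 0.1117 0.0231] rel target along 0.0226 left -0.0102
(312, 228) [0.5235 0.1072 0.0247] rel target along 0.0226 left -0.0147
(318, 235) [0.5295 0.1018 0.0236] rel target along 0.0277 left -0.0209
(320, 244) [0.5322 0.0949 0.0247] rel target along 0.0294 left -0.0282
(308, 222) [0.5197 0.1112 0.0232] rel target along 0.0195 left -0.0101
```

The wrist view shows the grip running vertically at (284,150–240) with the trigger at (312,225), so the jaw line is well aligned. I'll shift slightly and descend, then squeeze.

Call:
{"op": "apply_moves", "data": {
  "commands": [
    [100,0.16,-0.04,-0.5,0],
    [100,0,0,-0.5,0],
    [100,0,0,-0.5,0],
    [100,0,0,-0.3,0],
    [100,0,0,-0.15,0],
    [100,0,0,-0.03,0],
    [80,0,0,0,0]
  ],
  "newtons": 12
}}

```text
clock: 10.05
position: [0.5076, 0.1163, 0.0059]
ee_rot: [2.05, 2.38, 0.001]
force: [0.5, -1.3, 0.3]
width: 0.932
gripper_force: 0.0
```

Call:
{"op": "apply_moves", "data": {
  "commands": [
    [60,-0.03,0,-0.03,0],
    [50,0,0,0,0],
    [30,0,0,0,0],
    [20,0,0,0,0],
    [20,0,0,0,0],
    [20,0,0,0,0],
    [20,0,0,0,0],
    [20,0,0,0,0]
  ],
  "newtons": 12
}}

```text
clock: 11.05
position: [0.5052, 0.1163, 0.0035]
ee_rot: [-2.051, -2.379, 0.0]
force: [-0.7, 0.5, 0.9]
width: 0.443
gripper_force: 11.1
```

Call:
{"op": "apply_moves", "data": {
  "commands": [
    [20,0,0,0,0],
    [20,0,0,0,0]
  ],
  "newtons": 15
}}

```text
clock: 11.3
position: [0.5053, 0.1162, 0.0035]
ee_rot: [-2.051, -2.379, 0.0]
force: [-1.4, -0.2, 1.4]
width: 0.445
gripper_force: 13.9
```

```bash
python3 look.py w5; python3 - <<'E'
from h import *
im=np.load("w.npz")["im"];a=cv2.imread("pics/w5.png");cv2.imwrite("pics/w5c.png",cv2.resize(a[100:340,120:460],None,fx=2.2,fy=2.2,interpolation=2))
E
```

```text
11.3 [0.5053 0.1162 0.0035] [ 0.989  0.147 -0.   ] [-0.6   0.59  0.38  2.07 -0.4   0.55  0.21] 0.4450603899965274 [-1.4 -0.2  1.4]
blk[184 153 312 178] 18683 lo [0.48  0.094 0.015] hi [0.548 0.168 0.089]
blk[ 63 240 135  31] 2696 lo [0.45  0.144 0.074] hi [0.478 0.148 0.09 ]
blk[  0 283  55  46] 1254 lo [0.424 0.111 0.07 ] hi [0.447 0.135 0.088]
blk[499 286  61  50] 2424 lo [0.556 0.113 0.016] hi [0.618 0.153 0.088]
blk[481 405  79  15] 1160 lo [0.584 0.088 0.059] hi [0.594 0.116 0.084]
```

View pics/w5c.png

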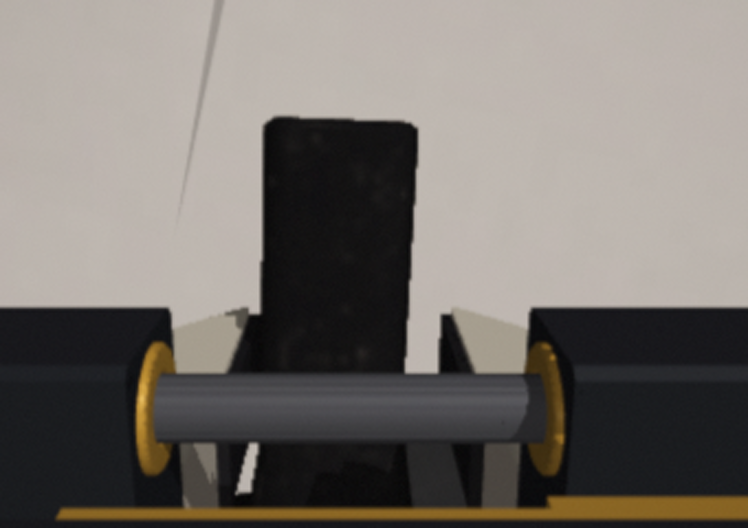

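Width is the same at 12 N and 15 N, so the trigger is at its stop. I'll give one firmer squeeze to be sure, then release.

Call:
{"op": "apply_moves", "data": {
  "commands": [
    [20,0,0,0,0],
    [20,0,0,0,0],
    [20,0,0,0,0],
    [20,0,0,0,0]
  ],
  "newtons": 25
}}

```text
clock: 11.85
position: [0.5054, 0.1163, 0.0035]
ee_rot: [2.051, 2.379, 0.0]
force: [-1.0, 0.2, 0.5]
width: 0.432
gripper_force: 23.1
```

Call:
{"op": "apply_moves", "data": {
  "commands": [
    [50,0,0,0,0],
    [58,0,0,0,0],
    [75,0,0,0,0],
    [90,0,0,0,0],
    [90,0,0,0,0],
    [90,0,0,0,0],
    [90,0,0,0,0]
  ]
}}

```text
clock: 12.72
position: [0.5053, 0.1163, 0.0035]
ee_rot: [2.051, 2.379, -0.0]
force: [0.9, 0.7, 1.1]
width: 0.902
gripper_force: 0.0
```

Call:
{"op": "apply_moves", "data": {
  "commands": [
    [60,0,0,0,0],
    [52,0,0,0,0],
    [52,0,0,0,0],
    [50.5,0,0,0,0],
    [50.5,0,0,0,0]
  ],
  "newtons": 25
}}

```text
clock: 13.35
position: [0.5056, 0.1164, 0.0036]
ee_rot: [2.051, 2.379, 0.001]
force: [0.9, 0.1, 0.1]
width: 0.509
gripper_force: 0.4
```

Call:
{"op": "apply_moves", "data": {
  "commands": [
    [48.5,0,0,0,0],
    [48.5,0,0,0,0]
  ]
}}

```text
clock: 13.6
position: [0.5052, 0.1163, 0.0035]
ee_rot: [-2.051, -2.38, 0.0]
force: [0.3, 0.4, -0.6]
width: 0.486
gripper_force: 3.3
```

Call:
{"op": "apply_moves", "data": {
  "commands": [
    [46.5,0,0,0,0],
    [46.5,0,0,0,0]
  ]
}}

```text
clock: 13.85
position: [0.505, 0.1162, 0.0035]
ee_rot: [-2.051, -2.379, 0.001]
force: [-0.2, -0.3, -0.9]
width: 0.466
gripper_force: 4.3
```

Call:
{"op": "apply_moves", "data": {
  "commands": [
    [44.5,0,0,0,0],
    [44.5,0,0,0,0]
  ]
}}

```text
clock: 14.1
position: [0.5053, 0.1163, 0.0035]
ee_rot: [-2.051, -2.379, 0.0]
force: [-0.5, -0.9, -1.1]
width: 0.448
gripper_force: 8.0
```

Call:
{"op": "apply_moves", "data": {
  "commands": [
    [43,0,0,0,0],
    [43,0,0,0,0]
  ]
}}

```text
clock: 14.35
position: [0.5054, 0.1163, 0.0035]
ee_rot: [2.051, 2.379, 0.0]
force: [-0.8, -0.2, -1.5]
width: 0.43
gripper_force: 21.0
```

The force climbs gently from width 0.505 to 0.455 and then stiffens, so the trigger was fully home. I'll release and lift.

Call:
{"op": "apply_moves", "data": {
  "commands": [
    [46,0,0,0,0],
    [52,0,0,0,0],
    [70,0,0,0,0],
    [95,0,0,0,0],
    [95,0,0,0,0],
    [95,0,0,0,0],
    [95,0,0,0.3,0],
    [95,0,0,0.6,0],
    [95,0,0,0.9,0],
    [95,0,0,0.9,0],
    [95,0,0,0.4,0],
    [95,0,0,0,0]
  ]
}}

```text
clock: 15.85
position: [0.5064, 0.1166, 0.1913]
ee_rot: [2.05, 2.379, 0.006]
force: [0.1, -0.1, -0.2]
width: 0.95
gripper_force: 0.0
```

```bash
python3 - <<'E'
from h import *
print(np.round(observe()["position"],4))
for n in("scene","side"):
    im,d,c=grab(n);P=pts(d,c);hsv=cv2.cvtColor(im,cv2.COLOR_RGB2HSV);h,s=hsv[...,0],hsv[...,1]
    bl=(h>105)&(h<125)&(s>140)&(P[...,0]>.42)&(P[...,0]<.65)&(P[...,1]>-.35)&(P[...,1]<-.13)
    r=P[bl&(P[...,2]>.054)&(P[...,2]<.07)];print(n,"rim",len(r),cv2.minAreaRect(r[:,:2].astype(np.float32)))
    al=P[bl];print(" all",cv2.minAreaRect(al[(al[:,2]>.004)][:,:2].astype(np.float32)))
    f=P[bl&(P[...,2]>.004)&(P[...,2]<.016)];print(" floor",f.mean(0).round(3) if len(f) else 0)
    if n=="side":
        A=np.full((20,20),0.)
        for p in al:
            A[int((p[0]-.42)/.0125),int((p[1]+.35)/.0125)]=max(A[int((p[0]-.42)/.0125),int((p[1]+.35)/.0125)],p[2])
        for i in range(16)[::-1]: print("%.3f"%(.42+.0125*i)," ".join("%2d"%(x*1000) for x in A[i,::-1]))
    for nm,x0,x1,y0,y1 in(("E",.73,.82,.05,.19),("bottle",.65,.73,.08,.16),("orange",.64,.76,.18,.28)):
        m=(P[...,0]>x0)&(P[...,0]<x1)&(P[...,1]>y0)&(P[...,1]<y1)&(P[...,2]>.02)&(d>0);q=P[m]
        print(nm,len(q),q.min(0).round(3) if len(q) else"",np.percentile(q,99,axis=0).round(3) if len(q) else "")
        if nm!="E":
            b=q[q[:,2]<.08];M=np.c_[2*b[:,:2],np.ones(len(b))];k=np.linalg.lstsq(M,(b[:,:2]**2).sum(1),rcond=None)[0];print("  circ",k[:2].round(4))
E
```

```text
[0.5064 0.1166 0.1913]
scene rim 286 ((0.5469212532043457, -0.24141579866409302), (0.11482468247413635, 0.09771735221147537), 76.63361358642578)
 all ((0.5267089009284973, -0.23819194734096527), (0.114604651927948, 0.13784083724021912), 78.50435638427734)
 floor [ 0.53  -0.228  0.012]
E 379 [0.79 0.05 0.02] [0.818 0.178 0.053]
bottle 603 [0.662 0.087 0.02 ] [0.714 0.137 0.11 ]
  circ [0.6923 0.1173]
orange 558 [0.647 0.181 0.02 ] [0.699 0.231 0.11 ]
  circ [0.6757 0.2105]
side rim 442 ((0.5458827018737793, -0.24160350859165192), (0.11087064445018768, 0.09371664375066757), 77.34235382080078)
 all ((0.527118980884552, -0.2374418079853058), (0.11085569858551025, 0.1336318701505661), 77.45926666259766)
 floor [ 0.53  -0.228  0.013]
0.607  0  0  0  0  0  0  0  0  0  0  0  0  0  0  0  0  0  0  0  0
0.595  0  0  0  0  0  0  0 63 62 61 58  0  0  0  0  0  0  0  0  0
0.583  0  0  0  0  0  0  0 64 56 14 62 60 61 62 62  0  0  0  0  0
0.570  0  0  0  0  0  0  0 62 15 14 15 14 14 14 55 63 63  0  0  0
0.557  0  0  0  0  0  0  0 63 15 15 15 15 15  0  0 63 62  0  0  0
0.545  0  0  0  0  0  0 63 64 15
[... 187 characters left out ...]
 0 56 15 15 16 15 15 13  0 63 64  0  0  0  0
0.495  0  0  0  0  0  0 47 15 16 17 14 15 15  0 63 60  0  0  0  0
0.482  0  0  0  0  0 32 39 15 15 14 15 15 15  0 58  0  0  0  0  0
0.470  0  0  0  0  0 28 29 29 29 15 15 14 15  0 50  0  0  0  0  0
0.458  0  0  0  0  0  0  0 29 29 30 30 29 29 38 42  0  0  0  0  0
0.445  0  0  0  0  0  0  0  0  0  0  0 28 29 31 15  0  0  0  0  0
0.432  0  0  0  0  0  0  0  0  0  0  0  0  0  0  0  0  0  0  0  0
0.420  0  0  0  0  0  0  0  0  0  0  0  0  0  0  0  0  0  0  0  0
E 516 [0.792 0.05  0.02 ] [0.819 0.178 0.054]
bottle 834 [0.663 0.09  0.02 ] [0.716 0.14  0.111]
  circ [0.6928 0.12  ]
orange 740 [0.648 0.183 0.02 ] [0.7   0.234 0.111]
  circ [0.6771 0.2142]
```

Call:
{"op": "apply_moves", "data": {
  "commands": [
    [80,0.6,0.01,0,0],
    [80,0.8,0.01,0,0],
    [80,0.8,0.01,0,0],
    [80,0.7,0.01,0,0],
    [80,0.21,0,0,0],
    [80,0,0,0,0]
  ]
}}

```text
clock: 16.7
position: [0.6914, 0.1181, 0.1875]
ee_rot: [-2.051, -2.378, 0.004]
force: [-0.9, 0.1, -0.2]
width: 0.8
gripper_force: 0.0
```

```bash
python3 - <<'E'
from h import *
s=observe();print(np.round(s["position"],4),s["width"])
im,d,c=grab("wrist");P=pts(d,c)
m=(P[...,2]>.1)&(P[...,2]<.118)&(d>0)&(np.hypot(P[...,0]-.693,P[...,1]-.119)<.04)
q=P[m];print(len(q),q.mean(0).round(4),np.percentile(q,1,axis=0).round(4),np.percentile(q,99,axis=0).round(4))
E
```

```text
[0.6914 0.1181 0.1875] 0.8003328529149207
3584 [0.6955 0.1196 0.1077] [0.6725 0.0957 0.1031] [0.7188 0.1428 0.1094]
```

Call:
{"op": "apply_moves", "data": {
  "commands": [
    [80,0.07,0.03,-0.4,0],
    [80,0,0,-0.6,0],
    [80,0,0,-0.6,0],
    [80,0,0,-0.45,0],
    [80,0,0,-0.2,0],
    [80,0,0,-0.09,0],
    [80,0,0,0,0],
    [50,0,0,0,0],
    [50,0,0,0,0],
    [50,0,0,0,0],
    [50,0,0,0,0]
  ],
  "newtons": 20
}}

```text
clock: 18.12
position: [0.6964, 0.1205, 0.0498]
ee_rot: [2.051, 2.379, 0.001]
force: [-1.5, 0.5, 6.0]
width: 0.611
gripper_force: 20.0
```

Call:
{"op": "apply_moves", "data": {
  "commands": [
    [50,0,0,0.15,0],
    [50,0,0,0.35,0],
    [50,0,0,0.5,0],
    [50,0,0,0.5,0],
    [50,0,0,0.4,0],
    [50,0,0,0.1,0],
    [50,0,0,0,0]
  ]
}}

```text
clock: 19.0
position: [0.6962, 0.1205, 0.1695]
ee_rot: [2.051, 2.379, 0.001]
force: [-0.9, 0.3, -2.6]
width: 0.615
gripper_force: 20.0
```

Call:
{"op": "apply_moves", "data": {
  "commands": [
    [50,-0.1,-0.2,0,0],
    [50,-0.2,-0.42,0,-0.06],
    [50,-0.26,-0.56,0,-0.08],
    [50,-0.28,-0.6,0,-0.08],
    [50,-0.28,-0.6,0,-0.08],
    [50,-0.28,-0.6,0,-0.08],
    [50,-0.28,-0.6,0,-0.08],
    [50,-0.28,-0.6,0,-0.08],
    [50,-0.28,-0.58,0,-0.08],
    [50,-0.25,-0.52,0,-0.07],
    [50,-0.2,-0.42,0,-0.06],
    [50,-0.1,-0.2,0,0]
  ]
}}

```text
clock: 20.5
position: [0.5267, -0.2355, 0.1686]
ee_rot: [-2.461, -1.951, 0.002]
force: [-0.1, -0.3, -1.5]
width: 0.61
gripper_force: 20.0
```

Call:
{"op": "apply_moves", "data": {
  "commands": [
    [50,-0.03,-0.68,0,0],
    [50,0,0,0,0],
    [50,0,0,0,0]
  ]
}}

```text
clock: 20.88
position: [0.5268, -0.2734, 0.1686]
ee_rot: [-2.457, -1.956, -0.0]
force: [0.7, 0.9, -2.1]
width: 0.61
gripper_force: 20.0
```

```bash
python3 - <<'E'
from h import *
s=observe();print(s["clock"],np.round(s["position"],4),np.degrees(np.arctan2(*R.from_rotvec(s["ee_rot"]).as_matrix()[[1,0],1])).round(1),np.round(s["force"],1))
im,d,c=grab("side");save("s5",im)
x=cv2.resize(im[170:390,230:500],None,fx=2.6,fy=2.6);save("s5c",x)
E
```

```text
20.875 [ 0.5268 -0.2734  0.1686] -13.0 [ 0.7  0.9 -2.1]
```

View pics/s5c.png

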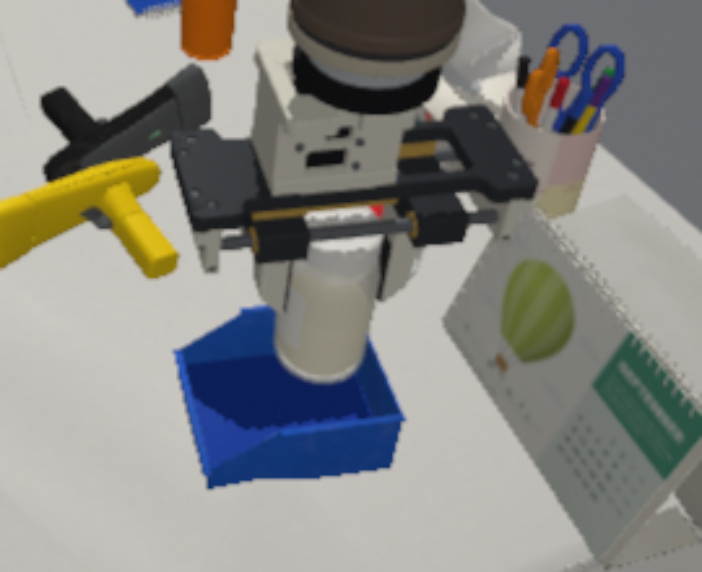

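The side crop shows the bottle upright above the bin, with the calendar to the right of the gripper. I overshot y by about 36 mm and will move back. First I'll check clearance to the calendar.

```bash
python3 - <<'E'
from h import *
z=np.load("side0.npz");P=pts(z["d"],cam("side"));z2=np.load("scene0.npz");P2=pts(z2["d"],cam("scene"))
for Q in(P,P2):
    q=Q.reshape(-1,3);q=q[(q[:,0]>.6)&(q[:,0]<.8)&(q[:,1]>-.36)&(q[:,1]<-.14)&(q[:,2]>.1)&(q[:,2]<.3)]
    for y in np.arange(-.36,-.14,.03):
        s=q[(q[:,1]>=y)&(q[:,1]<y+.03)]
        if len(s)>5: print("%.2f"%y,len(s),s[:,0].min().round(3),s[:,2].max().round(3))
E
```

```text
-0.36 335 0.702 0.137
-0.33 316 0.704 0.137
-0.30 278 0.708 0.136
-0.27 260 0.71 0.136
-0.24 234 0.714 0.138
-0.21 41 0.718 0.132
-0.36 193 0.702 0.135
-0.33 178 0.703 0.135
-0.30 162 0.708 0.134
-0.27 158 0.71 0.135
-0.24 150 0.713 0.134
-0.21 20 0.721 0.13
```

Call:
{"op": "apply_moves", "data": {
  "commands": [
    [50,-0.02,0.3,0,0],
    [50,0,0.29,0,0],
    [50,0,0,0,0],
    [50,0,0,-0.3,0],
    [50,0,0,-0.5,0],
    [50,0,0,-0.4,0],
    [50,0,0,-0.25,0],
    [50,0,0,-0.15,0],
    [50,0,0,-0.08,0],
    [50,0,0,0,0],
    [50,0,0,0,0]
  ]
}}

```text
clock: 22.3
position: [0.5262, -0.2391, 0.0689]
ee_rot: [2.458, 1.955, 0.001]
force: [0.3, -0.0, -2.6]
width: 0.612
gripper_force: 20.0
```

Call:
{"op": "apply_moves", "data": {
  "commands": [
    [50,0,0,-0.04,0],
    [50,0,0,-0.04,0],
    [50,0,0,-0.02,0],
    [50,0,0,0,0]
  ]
}}

```text
clock: 22.8
position: [0.5257, -0.2389, 0.0622]
ee_rot: [-2.459, -1.955, 0.0]
force: [-0.4, -0.2, -2.7]
width: 0.612
gripper_force: 20.0
```

Call:
{"op": "apply_moves", "data": {
  "commands": [
    [50,0,0,-0.03,0],
    [50,0,0,0,0]
  ]
}}

```text
clock: 23.05
position: [0.5256, -0.239, 0.0615]
ee_rot: [-2.459, -1.955, -0.001]
force: [-4.7, 2.2, 12.4]
width: 0.61
gripper_force: 20.0
```

Call:
{"op": "apply_moves", "data": {
  "commands": [
    [50,0,0,0.01,0],
    [64,0,0,0,0],
    [68,0,0,0,0],
    [76,0,0,0,0],
    [76,0,0,0,0],
    [76,0,0,0,0],
    [76,0,0,0.2,0],
    [76,0,0,0.4,0],
    [76,0,0,0.8,0],
    [76,0,0,0.9,0],
    [76,0,0,0.8,0],
    [76,0,0.5,0.3,0]
  ]
}}

```text
clock: 24.55
position: [0.5261, -0.2119, 0.2693]
ee_rot: [2.459, 1.946, 0.004]
force: [0.8, 1.4, -0.3]
width: 0.76
gripper_force: 0.0
```

Call:
{"op": "apply_moves", "data": {
  "commands": [
    [76,0,0.7,0,0],
    [76,0,0.8,0,0],
    [76,0,0.8,0,0],
    [76,0,0.5,0,0],
    [76,0,0,0,0]
  ]
}}

```text
clock: 25.18
position: [0.5258, -0.0381, 0.2657]
ee_rot: [-2.454, -1.961, -0.001]
force: [-0.9, -0.0, -0.0]
width: 0.76
gripper_force: 0.0
```

```bash
python3 - <<'E'
from h import *
t=np.radians(-13);ax=np.array([np.cos(t),np.sin(t)]);ay=np.array([-ax[1],ax[0]])
for n in("scene","side"):
    im,d,c=grab(n);P=pts(d,c);hsv=cv2.cvtColor(im,cv2.COLOR_RGB2HSV);h,s,v=[hsv[...,i].astype(int) for i in range(3)]
    reg=(P[...,0]>.42)&(P[...,0]<.65)&(P[...,1]>-.35)&(P[...,1]<-.13)&(d>0)
    bl=P[reg&(h>105)&(h<125)&(s>140)&(P[...,2]>.004)]
    r=cv2.minAreaRect(bl[:,:2].astype(np.float32));b=P[reg&(s<90)&(P[...,2]>.07)&(P[...,2]<.16)]
    cap=b[b[:,2]>.115];w=b[(b[:,2]<.085)]
    print(n,"bin",r,"cap",cap.mean(0).round(4),cap.max(0).round(3))
    for q in(cap,w):
        M=np.c_[2*q[:,:2],np.ones(len(q))];k=np.linalg.lstsq(M,(q[:,:2]**2).sum(1),rcond=None)[0][:2];print(k.round(4),"in bin",((k-r[0])@ax).round(4),((k-r[0])@ay).round(4))
    if n=="side": save("s6",im)
E
```

```text
scene bin ((0.5271580219268799, -0.23762482404708862), (0.11305315792560577, 0.1359327882528305), 77.33008575439453) cap [ 0.5203 -0.243   0.1197] [ 0.548 -0.216  0.122]
[ 0.5213 -0.2422] in bin -0.0047 -0.0058
[ 0.5222 -0.2406] in bin -0.0042 -0.004
side bin ((0.5265154242515564, -0.23709595203399658), (0.11135827749967575, 0.13320614397525787), 77.76126861572266) cap [ 0.5221 -0.2412  0.1207] [ 0.549 -0.215  0.124]
[ 0.5225 -0.2404] in bin -0.0032 -0.0041
[ 0.5233 -0.2383] in bin -0.0029 -0.0019
```

View pics/s6.png

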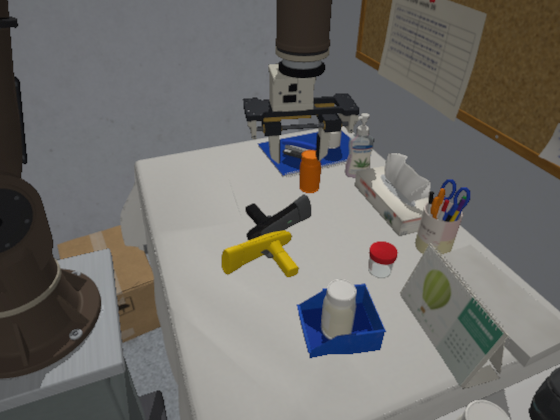

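The picture shows the bottle upright in the bin at (338,310), the scanner lying at (282,218), the pot untouched at (382,258), and the arm clear.

```bash
python3 -c "
from cell import arm;print(arm.sign_off())"
```

```text
the job is handed in; nothing more can be done
None
```

I handed the job in at about 25 s of the 67 s allowed, and the hand-in returned no verdict: the scanner was aimed at the label, its trigger squeezed fully home and released, and the bottle now stands upright in the blue bin, with the scanner left on the table and the pot not moved.

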